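Open the latched guard gate of the test bay

ROBOT

A 6-joint arm with a two-finger parallel gripper is mounted at the origin on a cart in front of the work surface, level with it; the furniture and walls round the work are solid. World frame = base frame: x ahead of the robot, y to its left, z up, the work surface at z = 0. Lengths are in m, angles in degrees, forces in N, time in s.
With the tool pointing down it reaches from about 0.275 to 0.725 m from the base axis. Payload 5.6 kg.
Tool frame: the origin (TCP) lies between the finger pads; the fingertips stand ahead of it and the grasp point (between the pads) lies 11 mm behind it (env.tips_ahead is the z of the fingertips in the tool frame, in m); z points along the fingers, y is the line along which they close (so a half turn about z gives the same grasp; the last joint's range is limited). The gripper opens to 85 mm and grips with 20 to 120 N. Pads are 22 mm wide; open, the fingers measure 114 mm over their backs; the gripper's body (76 mm by 85 mm) begins 54 mm behind the grasp point. The pads swing forward as they close: fully open they stand 13 mm farther back than shut.
Start: joints at [81.853, 14.616, 6.199, 0, -81.583, -16.306], TCP at [0.228, 0.501, 0.239] pointing down, gripper open.
Joint ranges: [-168.99, 168.99], [-69.2, 112.95], [-62.41, 85.93], [-164.36, 98.24], [-168.68, -3.75], [-174.98, 174.98]. Speed limits (degrees/s): [147.25, 147.25, 180, 180, 180, 180].

INTERFACE

Orientations are given as [roll, pitch, yaw] about the fixed x, y, z axes, in that order (R = Rz(yaw) Ry(pitch) Rx(roll)).
In Python, from station import env, jaws, vision gives the robot as it stands. Calls block until the motion is done:
- env.move_pose(position, orientation): joint-space move of the TCP to a pose.
- env.line_to(position, vel=0.15, attitude=None, force_limit=None): straight line of the TCP; attitude=None keeps the orientation; vel is the mean speed in m/s. With force_limit (N) it stops when the force on the tool has changed by that much, and returns True; else False.
- env.move_joints(angles): joint-space move.
- jaws.open_jaws() and jaws.grasp(): open the fingers fully, or close them until they stop; the grip force is fixed at half the most.
- env.wait(seconds).
- env.inverse_kinematics(position, orientation): joint angles nearest the present ones, or None.
- env.read_state(): the state.
- vision.read_camera(name): name is "scene" or "top"; returns the picture (480x640x3 uint8, blue, green, red); there is no depth.
- vision.camera_info(name): a dict with "fov_y" (degrees; the focal length in pixels is half the picture's height over the tangent of half this angle, whatever the lens; pixels are square), "cx", "cy" (the principal point, pixels), "pose" (4x4, takes a point from camera to world coordinates). Camera axes: x right, y up, looking along -z (the intrinsics and any distortion apply to the point x, -y, -z); pixel columns grow to the right and rows downward; lengths in m; the calibration is good to about 2 mm. A picture is of the moment at which its call begins. camera_info takes no time and is no camera call.
A pose or a line that the arm cannot do raises env.Unreachable and nothing moves.
- env.finish_job(): hands the job in; it is judged then, once.
Trained networks look in the newest picture that a camera, given by its name, has taken for a name from the list of things; names that differ only in an ending like _2 or _b are one class to them, and where a whole thing is asked for, a point or a joint stands for the part that bears it (a point fixed in the world has none). Each returns a list of dicts, best first, with "score" (0 to 1); they miss things now and then, are a little off and sometimes report something else, mostly with a low value. They report only what shows in the picture. A call takes as long as a camera call.
- vision.spot_in(camera, label): "extent" ([left, top, right, bottom] in pixels, round what is visible of it).
- vision.outline_of(camera, label): "mask" (480x640 bool, what is visible of it) and "extent" ([left, top, right, bottom] in pixels, round what is visible of it).
The state is a dict: "t": time; "joints": joint angles; "joint_velocities": joint speeds; "tau": joint torques, N m; "tool_pos": TCP position; "eef_rot": TCP orientation; "ft_force": force on the tool from outside, world axes, zero at the start; "moment": the same for the moment, N m; "gripper_width": finger opening in m; "grasp_force": force on a finger pad.
Only numpy, scipy, OpenCV 4.12 (cv2) and the standard library are available. Lean on these libraries where they do the work, as an engineer would, in place of code of your own. Each camera call takes 0.05 s, during which the arm holds its last target. There are 200 camera calls.

TASK

Open the clear guard gate in front of the clamp jig: lift the latch bar by its red ball knob until it clears the catch on the post, swing the gate wide open (about square to its opening) and let the bar back down, leaving the gate standing open. The catch has a hood close above the bar and its height setting is only roughly known, so feel for it and never force the bar against the catch. Leave the small carton, the loose green terminal strip and the hand tester where they are.

Things in the scene. Friction and masses are not known exactly. Their poses are not given: they have to be found in the camera images.
- bay: fixed guard bay on the table: grey base plate 178 (x) x 188 (y) x 10 mm, aluminium posts, clear walls, 155 to 173 mm high; a blue clamp jig with a green terminal strip inside. Origin on the table under the middle of the closed gate; x into the bay, y toward the hinge post (robot's left), z up
- gate_hinge (a point): point on the gate's vertical hinge axis, at table height, at x -6, y +72 mm of the bay
- gate (a joint): angle (rad) of the clear aluminium-framed gate, 140 mm wide, top at 152 mm, about its upright hinge: 0 closed, growing as its latch side swings out toward the robot (clockwise from above), stop at 1.7. Light hinge friction; it stays where it is left. Latched it has about 0.03 rad of play
- latch_bar: steel latch bar on the gate's front, 6 mm thick, 10 mm high, 0.08 to 0.17 kg. Origin on its pivot, z = 135 mm; it runs along its own -y, past the latch post, to the knob. Gravity holds it level on its rest on the gate; its free end lifts by turning about its own -x axis, at most 0.4 rad, with 1 to 2 N at the knob. It falls back when let go
- knob (a point): centre of the red ball knob, 26 mm across, on a short stem on the bar's free end: 158 mm out from the pivot and 24 mm above it (it moves on that arc as the bar lifts), 200 mm from the hinge axis. At z = 159 mm with the bar level (bar top 140 mm). 46 mm beside the catch; free space before and behind, so pinch it from above, one finger before and one behind the bar
- catch (a point): the catch on the latch post as drawn, not as set: dark steel, 12 mm wide, 112 mm from the bar's pivot. The bar lies 4 mm behind its lip and under its hood. This point is on the bar's mid-plane at the drawn height of the lip's top; the hood's underside is 13.5 mm above the lip's top. The catch is clamped in slots: lip and hood really stand up to 10 mm higher or lower
- catch_front (a point): front edge of lip and hood at the drawn height; to come free the bar is lifted above the lip (knob up by 8 to 36 mm, as the catch is set) and drawn forward past this edge. About 4 mm more of knob lift and it meets the hood and the lift goes hard; 3 to 6 N of lift at the knob is safe and the bar slides out along the hood. Over 20 N between bar and catch spoils them
- small_box: small brown carton, 60 x 91 x 45 mm, loose, on the table right of the bay; origin at the middle of its underside
- loose_strip: green terminal strip, 43 x 66 x 34 mm, loose, on the table in front and right of the bay (not the one in the jig); origin at the middle of its underside
- tester: dark hand-held tester lying flat, 104 x 58 x 31 mm, loose, in front and right of the bay; origin at the middle of its underside

How it is judged (in metres and radians):
On the way, in this order (a step that is already met when the one before it is completed fails the run):
1. the bar is out of the catch and the gate has come away from its post (value of joint gate above 0.12 rad), for 0.1 s.
2. the gate stands wide open (value of joint gate above 1.3 rad), for 0.2 s.
At the end, for the whole second after the job is handed in: the gate stands open by more than 1.3 rad (about 75 degrees), at rest, its latch bar down level again (knob within 3 mm of its rest height) (value of joint gate above 1.3 rad and z of knob in the frame of bay below 0.162 m and linear speed of latch_bar below 0.02 m/s); the robot touches nothing.
It fails at once if the latch bar is forced against the catch (more than 20 N between them) (contact force between latch_bar and bay above 20 N).
It fails at once if the small carton, loose terminal strip or hand tester is shifted by more than 15 mm (distance of any of small_box, loose_strip, tester from where it was at the start of the episode above 0.015 m).
It also fails if it takes over 61 s, if anything falls off the work surface, if the arm or the gripper's body presses on something with over 40 N, if the wrist force passes 120 N, or if a joint passes its speed limit or range.

## Working session

There is one attempt and no reset: what is moved stays moved. The work goes in short steps, each a Python script; the robot and the scene stay as the last script left them, time stands still between calls to the robot, and variables do not carry over. Pictures are saved under pics/ and viewed, at most 10 in all, crops included, and the job is handed in when it is done.

```bash
ls; mkdir -p pics; python3 - <<'E'
from station import env, jaws, vision
import cv2
for c in("scene","top"):
    im=vision.read_camera(c); cv2.imwrite(f"pics/{c}0.png",im)
    i=vision.camera_info(c); print(c,i)
    for l in("knob","latch_bar","catch","gate","bay","small_box","loose_strip","tester"):
        try: print(l,[(round(d["score"],2),[round(float(v),1) for v in d["extent"]]) for d in vision.spot_in(c,l)][:2])
        except Exception as e: print(l,e)
s=env.read_state();print(s, env.tips_ahead)
E
```

```text
pics
scene {'fov_y': 46.26867234837208, 'cx': 325.36649883136937, 'cy': 240.5061158617338, 'pose': array([[ 0.71225118,  0.33633615, -0.6160976 ,  0.10655207],
       [-0.70154693,  0.31230868, -0.64054289, -0.55351434],
       [-0.0230251 ,  0.88844881,  0.45839782,  0.52243769],
       [ 0.        ,  0.        ,  0.        ,  1.        ]])}
knob [(0.68, [257.6, 205.4, 330.2, 244.6])]
latch_bar [(0.84, [261.2, 204.9, 330.1, 249.4])]
catch []
gate [(0.76, [254.8, 190.7, 329.2, 292.5])]
bay [(0.58, [250.0, 159.8, 391.9, 305.7])]
small_box [(0.73, [346.2, 269.9, 409.6, 326.8])]
loose_strip [(0.96, [331.6, 322.1, 386.1, 362.2]), (0.58, [246.8, 163.6, 393.7, 304.4])]
tester [(0.66, [220.1, 341.4, 294.7, 406.1])]
top {'fov_y': 53.793292319748424, 'cx': 319.38367141627896, 'cy': 241.2098890367022, 'pose': array([[-0.10095232,  0.97406083, -0.20251943,  0.46605641],
       [-0.99488715, -0.09825302,  0.02336445,  0.02046478],
       [ 0.00286026,  0.20384267,  0.97899948,  0.9617298 ],
       [ 0.        ,  0.        ,  0.        ,  1.        ]])}
knob [(0.74, [233.4, 239.4, 337.6, 256.2])]
[... 428 characters left out ...]
.9, 370.5])]
{'t': 0.9, 'joints': array([ 8.18535274e+01,  1.46153029e+01,  6.20113679e+00,  7.52930573e-04,
       -8.15858882e+01, -1.63059158e+01]), 'joint_velocities': array([-0.05442169,  0.0052937 , -0.05230944,  0.02355322,  0.03947265,
        0.09022173]), 'tau': array([ 5.40617257e-04, -3.86390090e+01,  2.38066399e+01,  5.36797285e+00,
       -4.79214086e-04,  7.10746107e-06]), 'tool_pos': array([0.22764832, 0.50066639, 0.23930499]), 'eef_rot': array([-1.79999843e+02, -7.30123637e-04, -2.44522782e+01]), 'ft_force': array([-0.12886138, -0.90227557,  0.77225414]), 'moment': array([-0.00346949, -0.03819305, -0.0212971 ]), 'grasp_force': 0.0, 'gripper_width': 0.08519189088997636} 0.008
```

```bash
python3 - <<'E'
import cv2
a=cv2.imread("pics/scene0.png")[150:300,230:430];cv2.imwrite("pics/s1.png",cv2.resize(a,None,fx=4,fy=4,interpolation=cv2.INTER_CUBIC))
a=cv2.imread("pics/top0.png")[130:280,190:390];cv2.imwrite("pics/t1.png",cv2.resize(a,None,fx=4,fy=4,interpolation=cv2.INTER_CUBIC))
for n in("scene","top"):
    im=cv2.imread(f"pics/{n}0.png");h=cv2.cvtColor(im,cv2.COLOR_BGR2HSV)
    m=(((h[...,0]<8)|(h[...,0]>172))&(h[...,1]>140)&(h[...,2]>60)).astype('uint8')
    k,l,st,c=cv2.connectedComponentsWithStats(m)
    print(n,[(st[i].tolist(),c[i].round(1).tolist()) for i in range(1,k) if st[i][4]>8])
E
```

```text
scene [([313, 220, 16, 16, 198], [320.9, 227.4])]
top [([258, 228, 3, 5, 11], [259.0, 230.0]), ([322, 240, 13, 14, 141], [328.0, 246.8])]
```

View pics/s1.png

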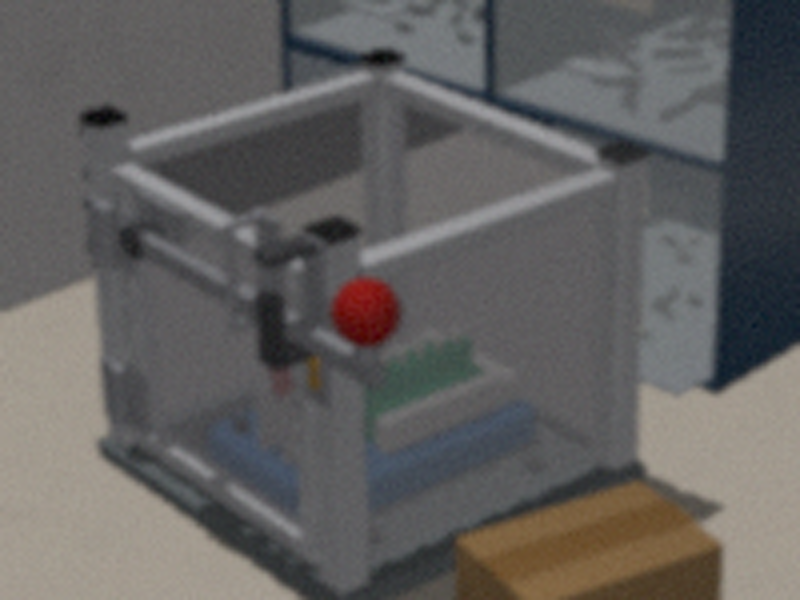

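View pics/t1.png

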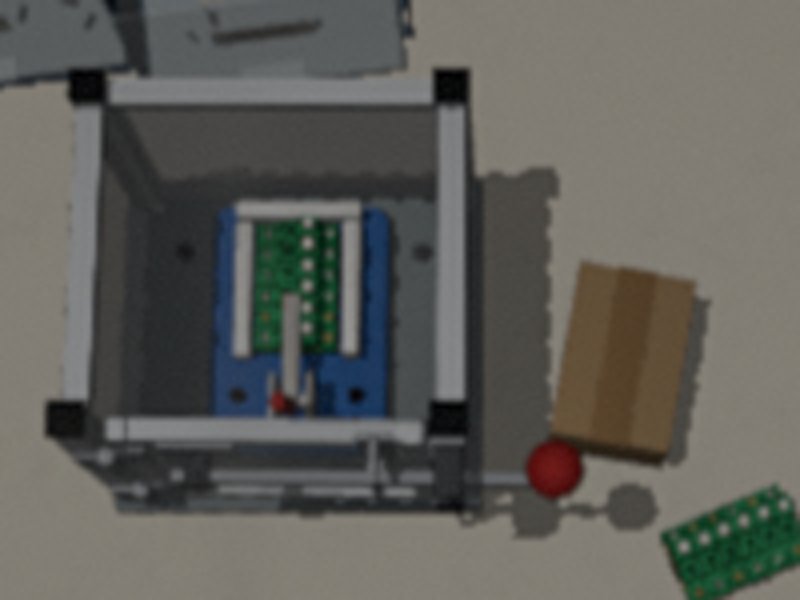

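View pics/scene0.png

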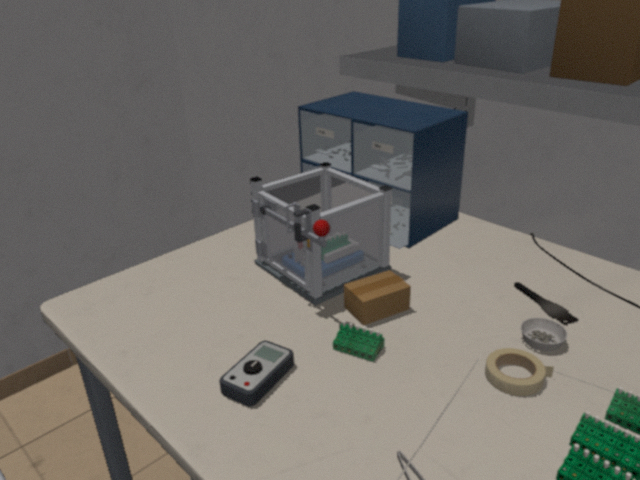

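```bash
cat > h.py <<'E'
import numpy as np
from station import env,jaws,vision
def ray(c,u,v):
    i=vision.camera_info(c);f=240/np.tan(np.radians(i["fov_y"]/2));P=i["pose"]
    d=P[:3,:3]@np.array([(u-i["cx"])/f,-(v-i["cy"])/f,-1]);return P[:3,3],d/np.linalg.norm(d)
def tri(a,b):
    (p,d),(q,e)=ray("scene",*a),ray("top",*b)
    s=np.linalg.lstsq(np.c_[d,-e],q-p,rcond=None)[0]
    x,y=p+s[0]*d,q+s[1]*e;return (x+y)/2,np.linalg.norm(x-y)
def at(c,u,v,z):
    p,d=ray(c,u,v);return p+d*(z-p[2])/d[2]
E
python3 - <<'E'
from h import *
np.set_printoptions(precision=4,suppress=True)
S=lambda u,v:(230+u/4-.4,150+v/4-.4);T=lambda u,v:(190+u/4-.4,130+v/4-.4)
print("knob",tri((320.9,227.4),(328,246.8)))
for n,a,b in(("FR",(332,230),(449,416)),("FL",(103,117),(65,416)),("BL",(382,58),(87,84)),("BR",(622,152),(451,84)),("pivot",(131,240),(178,476))):print(n,tri(S(*a),T(*b)))
print("hinge area base", [at("top",*T(*p),.14) for p in((215,476),(520,478))])
for n,e in(("box",(343,220.7)),("strip",(373,265)),("tester",(357,341))):print(n,at("top",*e,.035))
E
```

```text
knob (array([ 0.62  , -0.012 ,  0.1597]), np.float64(0.0015845378119196884))
FR (array([0.6448, 0.0309, 0.1716]), np.float64(0.0024016009371148964))
FL (array([0.6614, 0.1942, 0.171 ]), np.float64(0.002245637358829191))
BL (array([0.8163, 0.1785, 0.1608]), np.float64(0.0016705544517789852))
BR (array([0.7995, 0.0156, 0.1618]), np.float64(0.0017495444445511685))
pivot (array([0.6395, 0.1536, 0.1316]), np.float64(0.00043245386926665525))
hinge area base [array([0.6363, 0.1359, 0.14  ]), array([0.6218, 0.0019, 0.14  ])]
box [ 0.6951 -0.0534  0.035 ]
strip [ 0.5992 -0.1025  0.035 ]
tester [ 0.4561 -0.0537  0.035 ]
```

```bash
cat >> h.py <<'E'
np.set_printoptions(precision=4,suppress=True)
YAW=-5.75; H=np.array([.660,.184]); K0=np.array([.620,-.012])
rel=K0-H; PHI0=np.arctan2(rel[1],rel[0]); R0=.200
def knob_pose(theta,lift,dr=0.,zg=.0):
    """TCP target & attitude with gate at theta (rad), knob lifted by lift (m) on its arc, dr radial correction."""
    a=np.arcsin((.024+lift)/.1598); shift=.158-.1598*np.cos(a)
    c,s=np.cos(-theta),np.sin(-theta)
    ybar=np.array([-np.sin(np.radians(YAW)),np.cos(np.radians(YAW))])
    p=rel+ybar*(shift-dr)
    p=H+np.array([c*p[0]-s*p[1],s*p[0]+c*p[1]])
    return [p[0],p[1],.159+lift-.011+zg],[180,0,(-90+YAW-np.degrees(theta)+180)%360-180]
def st(msg=""):
    s=env.read_state();print(msg,"t%.2f"%s["t"],"p",s["tool_pos"],"F",s["ft_force"],"M",s["moment"],"w%.4f g%.1f"%(s["gripper_width"],s["grasp_force"]));return s
E
python3 - <<'E'
from h import *
p,o=knob_pose(0,0)
print(p,o,env.inverse_kinematics(p,o),env.inverse_kinematics(*knob_pose(1.48,.03)))
env.move_pose([p[0],p[1],.25],o); st("above")
hit=env.line_to(p,vel=.08,force_limit=6); st("down %s"%hit)
if not hit:
    jaws.grasp(); st("grasp")
E
```

```text
[np.float64(0.6200012555710728), np.float64(-0.011987530912668826), 0.148] [180, 0, np.float64(-95.75)] [ 13.3098  24.7347   7.4586   0.     -72.7239 -19.0598] [  41.2716   11.9242   -6.3331   -0.      -71.7427 -131.8193]
above t3.20 p [ 0.62  -0.011  0.25 ] F [ 0.0242 -0.078  -0.4316] M [-0.0044  0.0105 -0.0118] w0.0854 g0.0
down False t4.62 p [ 0.6204 -0.0119  0.1487] F [0.6128 0.0422 0.5058] M [-0.0171  0.0065 -0.0404] w0.0855 g0.0
grasp t5.23 p [ 0.6202 -0.012   0.1483] F [-0.1031  0.0349  1.4228] M [-0.0036  0.0001  0.0379] w0.0233 g58.6
```

```bash
python3 - <<'E'
from h import *
import cv2
a=vision.read_camera("scene")[170:270,260:390];b=vision.read_camera("top")[200:300,270:400]
cv2.imwrite("pics/g1.png",cv2.resize(np.hstack([a,b]),None,fx=3,fy=3,interpolation=cv2.INTER_CUBIC))
E
```

```text
(no output)
```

View pics/g1.png

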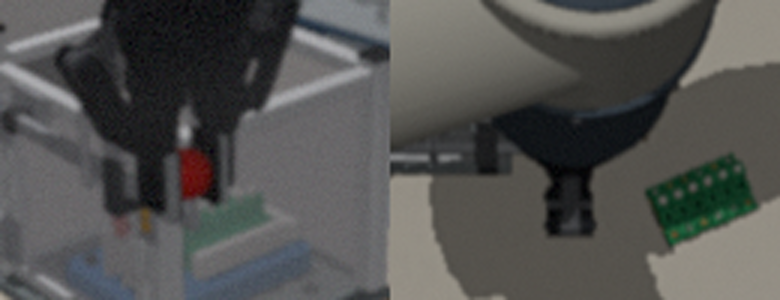

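```bash
cat >> h.py <<'E'
def force(n=4):
    f=[]
    for _ in range(n): env.wait(.02); f.append(env.read_state()["ft_force"])
    return np.mean(f,0)
E
python3 - <<'E'
from h import *
f0=force(); print("f0",f0)
L=0; prev=None
for i in range(21):
    L+=.002
    p,o=knob_pose(0,L)
    hit=env.line_to(p,vel=.012,force_limit=4)
    f=force(); s=env.read_state()
    print("%.0fmm"%(L*1e3),hit,"z%.4f"%s["tool_pos"][2],"f",f-f0,"t%.1f"%s["t"])
    if hit or (f-f0)[2]<-5: break
E
```

```text
f0 [-0.0636 -0.2075  2.1077]
2mm False z0.1497 f [ 0.1052 -0.5105 -2.9202] t5.8
4mm False z0.1520 f [ 0.0223 -0.8594 -2.8474] t6.2
6mm False z0.1541 f [ 0.2998 -0.8143 -2.9849] t6.5
8mm False z0.1560 f [-0.16   -0.7634 -3.6853] t6.9
10mm False z0.1580 f [ 0.1302 -1.6738 -3.6623] t7.3
12mm False z0.1600 f [-0.0361 -1.3542 -3.4507] t7.7
14mm False z0.1621 f [-0.0039 -2.009  -3.6086] t8.1
16mm False z0.1640 f [-0.2834 -1.8755 -3.2434] t8.5
18mm False z0.1660 f [-0.2961 -1.641  -3.8198] t8.9
20mm False z0.1680 f [-0.0952 -2.2862 -4.0878] t9.3
22mm False z0.1700 f [-0.1159 -2.2697 -3.9351] t9.7
24mm False z0.1720 f [-0.9051 -1.4066 -3.4993] t10.1
26mm False z0.1740 f [-0.8376 -1.1003 -4.4286] t10.4
28mm False z0.1760 f [-0.4182 -1.3683 -4.5587] t10.8
30mm False z0.1780 f [-0.3365  0.4507 -4.7998] t11.2
32mm False z0.1799 f [-0.4821  1.7455 -5.1483] t11.6
```

```bash
python3 - <<'E'
from h import *
L=.032
for i in range(9):
    L+=.001
    p,o=knob_pose(0,L)
    hit=env.line_to(p,vel=.01,force_limit=3)
    f=force(6); s=env.read_state()
    print("%.0fmm"%(L*1e3),hit,"z%.4f"%s["tool_pos"][2],"f",f,"M",s["moment"],"t%.1f"%s["t"])
    if hit or f[2]<-4.6: break
import cv2
a=vision.read_camera("scene")[160:270,240:370]
cv2.imwrite("pics/g2.png",cv2.resize(a,None,fx=5,fy=5,interpolation=cv2.INTER_CUBIC))
E
```

```text
33mm False z0.1809 f [ 0.08    2.5508 -3.6839] M [0.5596 0.     0.111 ] t12.0
34mm False z0.1819 f [-0.4578  3.4459 -3.6588] M [0.8825 0.0394 0.1033] t12.3
35mm False z0.1828 f [ 0.1925  3.7352 -5.0245] M [ 1.0189 -0.0698  0.0916] t12.7
```

View pics/g2.png

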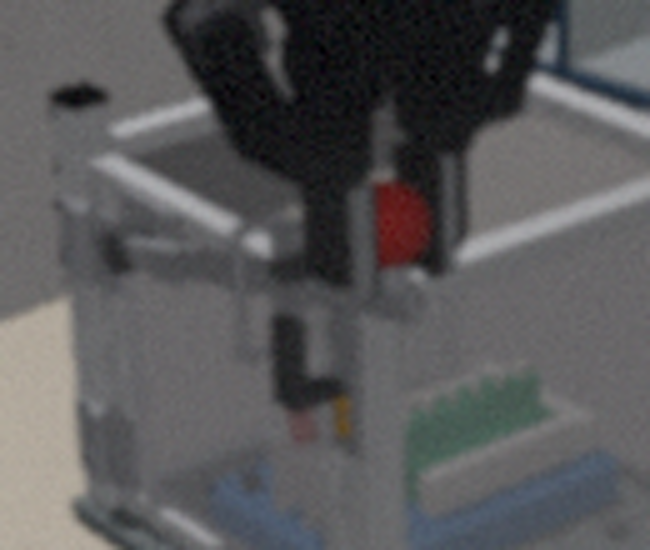

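```bash
python3 - <<'E'
from h import *
L=.0325
p,o=knob_pose(0,L); env.line_to(p,vel=.01); print("back",force(6))
th=0
while th<.2:
    th+=.015
    p,o=knob_pose(th,L)
    hit=env.line_to(p,vel=.015,attitude=o,force_limit=6)
    f=force(3); s=env.read_state()
    print("%.3f"%th,hit,s["tool_pos"],"f",f,"Mx%.2f"%s["moment"][0],"t%.1f"%s["t"])
    if hit or np.linalg.norm(f[:2])>9: break
E
```

```text
back [ 0.484   5.138  -4.5659]
0.015 False [ 0.618  -0.0027  0.1806] f [-0.0972  4.4008 -4.989 ] Mx1.46 t13.7
0.030 False [ 0.6152 -0.0022  0.1806] f [ 0.0247  4.7873 -4.5377] Mx1.42 t14.0
0.045 False [ 0.6124 -0.0016  0.1807] f [-0.193   4.6149 -3.443 ] Mx1.39 t14.4
0.060 False [ 0.6097 -0.0009  0.1807] f [ 0.0701  4.3085 -2.1786] Mx1.15 t14.8
0.075 False [ 0.6069 -0.0002  0.1808] f [ 0.819   3.3622 -1.251 ] Mx0.85 t15.2
0.090 False [0.604  0.0005 0.1806] f [ 0.3192  1.8547 -1.0722] Mx0.35 t15.6
0.105 False [0.6011 0.0013 0.1804] f [-0.1984  0.0622 -0.8423] Mx-0.22 t16.0
0.120 False [0.5983 0.0021 0.1803] f [-1.383  -2.1933 -2.4099] Mx-0.97 t16.4
0.135 False [0.5957 0.0031 0.1806] f [-2.2719 -4.0933 -1.5704] Mx-1.56 t16.8
0.150 False [0.593  0.004  0.1807] f [-2.5381 -4.459  -0.4732] Mx-1.83 t17.2
0.165 False [0.5902 0.0049 0.1807] f [-2.1078 -4.573  -0.1489] Mx-1.98 t17.6
0.180 False [0.5875 0.006  0.1807] f [-2.6762 -5.1033 -0.5379] Mx-2.08 t18.0
0.195 False [0.5848 0.007  0.1807] f [-2.6526 -5.2052 -0.6523] Mx-2.13 t18.4
0.210 False [0.5821 0.008  0.1807] f [-2.6896 -5.1685 -0.1941] Mx-2.16 t18.7
```

```bash
python3 - <<'E'
from h import *
import cv2
a=vision.read_camera("scene")[160:300,240:370];b=vision.read_camera("top")[180:320,210:340]
cv2.imwrite("pics/g3.png",cv2.resize(np.hstack([a,b]),None,fx=3,fy=3,interpolation=cv2.INTER_CUBIC))
st()
E
```

```text
t18.84 p [0.5821 0.008  0.1807] F [-4.3799 -5.1146 -0.1925] M [-2.1868  0.984   0.1498] w0.0232 g59.3
```

View pics/g3.png

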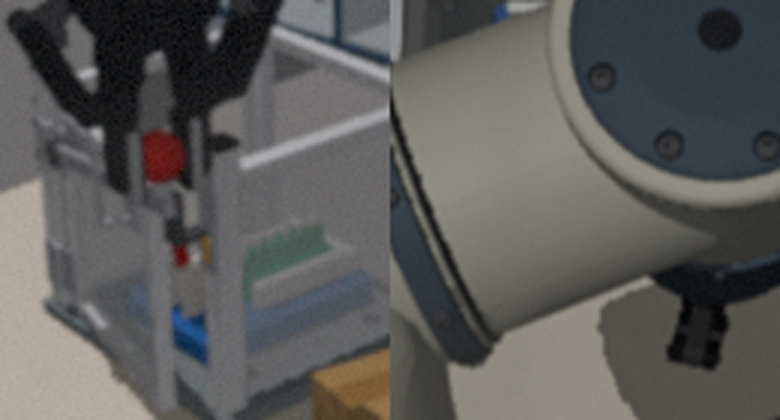

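```bash
python3 - <<'E'
from h import *
L=.0325; th=.21; dr=0
while th<1.49:
    th=min(th+.08,1.5)
    p,o=knob_pose(th,L,dr)
    hit=env.line_to(p,vel=.05,attitude=o,force_limit=15)
    f=force(2); ph=PHI0-th; r=np.array([np.cos(ph),np.sin(ph)]); t=np.array([r[1],-r[0]])
    fr,ft=f[:2]@r,f[:2]@t
    dr=float(np.clip(dr+.0004*fr,-.012,.012))
    print("%.2f"%th,hit,"fr %.1f ft %.1f fz %.1f dr %.4f"%(fr,ft,f[2],dr))
    if hit: break
st()
import cv2
a=vision.read_camera("scene")[150:350,210:410];b=vision.read_camera("top")[160:360,140:340]
cv2.imwrite("pics/g4.png",cv2.resize(np.hstack([a,b]),None,fx=2,fy=2,interpolation=cv2.INTER_CUBIC))
E
```

```text
0.29 False fr 6.6 ft 0.5 fz 0.1 dr 0.0027
0.37 False fr 1.1 ft 2.0 fz -1.9 dr 0.0031
0.45 False fr -0.5 ft 0.9 fz -3.3 dr 0.0029
0.53 False fr 1.6 ft 1.1 fz -2.3 dr 0.0036
0.61 False fr 1.9 ft 0.8 fz -2.5 dr 0.0044
0.69 False fr 0.3 ft 0.4 fz -2.4 dr 0.0045
0.77 False fr 0.8 ft -0.1 fz -1.8 dr 0.0048
0.85 False fr 1.4 ft 0.3 fz -2.2 dr 0.0054
0.93 False fr 1.6 ft 0.0 fz -2.4 dr 0.0060
1.01 False fr -0.9 ft -0.6 fz -3.6 dr 0.0057
1.09 False fr 1.7 ft -1.6 fz -2.4 dr 0.0063
1.17 False fr -0.1 ft -0.7 fz -3.5 dr 0.0063
1.25 False fr 1.5 ft -0.9 fz -2.3 dr 0.0069
1.33 False fr -0.5 ft -0.5 fz -2.9 dr 0.0067
1.41 False fr 0.7 ft -1.1 fz -2.8 dr 0.0070
1.49 False fr -0.0 ft -1.9 fz -2.7 dr 0.0070
 t26.79 p [0.463  0.2078 0.1805] F [-0.3279 -2.4045 -3.1844] M [-0.6747  0.2796 -0.3926] w0.0231 g59.1
```

View pics/g4.png

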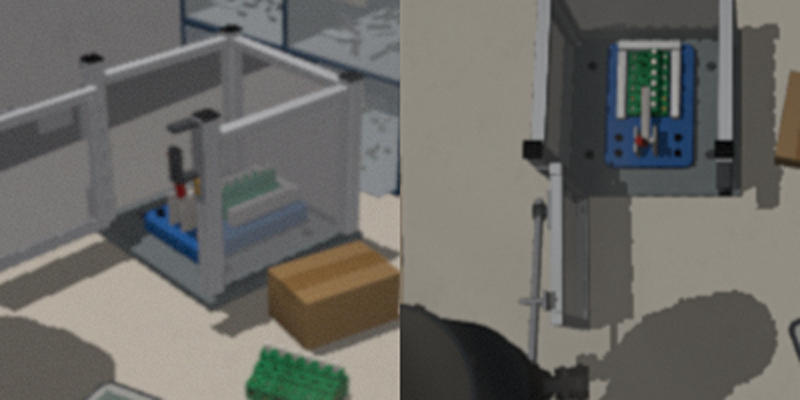

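```bash
python3 - <<'E'
from h import *
dr=.007; L=.0325
while L>.0006:
    L=max(L-.004,0.0005)
    p,o=knob_pose(1.49,L,dr); hit=env.line_to(p,vel=.025,force_limit=6); f=force(2)
    ph=PHI0-1.49; dr+=.0004*float(f[:2]@[np.cos(ph),np.sin(ph)])
    print("%.4f"%L,hit,f)
    if hit or f[2]>3: break
jaws.open_jaws(); s=st("open")
p=list(s["tool_pos"]); env.line_to([p[0],p[1],.28],vel=.12); env.wait(.3); st()
env.move_pose([.33,.40,.28],s["eef_rot"]); env.wait(.5)
import cv2
a=vision.read_camera("scene");b=vision.read_camera("top")
cv2.imwrite("pics/e.png",cv2.resize(np.hstack([a[100:420,150:470],b[120:440,100:420]]),(800,400),interpolation=cv2.INTER_CUBIC))
red=[]
for im in(a,b):
    h=cv2.cvtColor(im,cv2.COLOR_BGR2HSV);m=(((h[...,0]<8)|(h[...,0]>172))&(h[...,1]>140)&(h[...,2]>60)).astype('uint8')
    k,l,sx,c=cv2.connectedComponentsWithStats(m);i=1+np.argmax(sx[1:,4]);red.append(c[i]);print(sx[i],c[i])
K,e=tri(*red);print("knob",K,e,"theta",(PHI0-np.arctan2(*(K[:2]-H)[::-1]))%(2*np.pi));st()
E
```

```text
0.0285 False [ 0.2796 -2.4665 -1.9067]
0.0245 False [-1.4624 -1.6921 -1.5073]
0.0205 False [ 1.4353 -2.3182 -2.2027]
0.0165 False [-1.7707 -1.8923  0.1406]
0.0125 False [ 0.3404 -1.8523 -0.7562]
0.0085 False [-0.0329 -2.3721 -0.2367]
0.0045 False [-0.5771 -2.3046  0.0367]
0.0005 False [-0.2219 -2.0501  0.4111]
open t30.32 p [0.4545 0.2082 0.1485] F [-0.0205  0.3893 -0.4723] M [-0.0529  0.0304  0.0186] w0.0851 g0.0
 t31.87 p [0.4544 0.2082 0.2797] F [ 0.238   0.3165 -0.172 ] M [ 0.0106 -0.0054  0.0226] w0.0856 g0.0
[138 212  16  16 188] [145.2872 219.516 ]
[199 352  14  14 142] [205.2535 358.2254]
knob [0.4547 0.2083 0.1594] 0.000861091147338949 theta 1.4874628046339957
 t33.38 p [0.3301 0.3999 0.28  ] F [0.994  0.1626 0.271 ] M [-0.0068 -0.0402 -0.0256] w0.0853 g0.0
```

View pics/e.png

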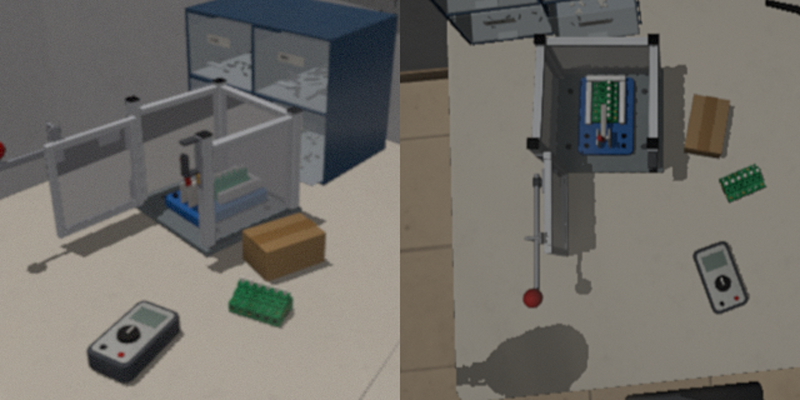

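The gate stands open at about 1.49 rad. The knob is at z = 159.4 mm, so the bar is level. The arm is clear of everything, and the carton, strip and tester have not moved.

```bash
python3 -c "
from station import env
print(env.finish_job())"
```

```text
the job is handed in; nothing more can be done
None
```

The job is handed in, with no verdict returned: the gate stands open at about 1.49 rad, the latch bar is back down level (knob at z about 159 mm), and the carton, terminal strip and tester look unmoved in the last pictures.

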